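# Lock on the spice mill's collar and hold it pressed to grind

## Task

Put the loose knurled collar, open side down, over the neck of the spice mill and turn it until the keyways hidden inside it drop over the pins on the neck. Then push it fully home against the mill's spring and finish while still holding it pushed home, because the mill only runs while it is held down. Leave the two tins, the spoon and the brass weight where they are.

Things in the scene. Friction and masses are not known exactly. Their poses are not given: they have to be found in the camera images.
- collar_center (a point): centre (half-way up, on the axis) of the loose collar: a plain aluminium round cap with knurled rim, 64 mm outer diameter, 46 mm high, about 250 g, standing on the bench open side down, z axis up. Grip it anywhere round the rim. Its foot is 23 mm below this point
- collar_foot (a point): centre of the collar's open lower edge. A 48 mm bore goes 30 mm up from here, then 16 mm solid cap. Three straight keyways, 9.5 mm wide, 120 degrees apart, run up the whole inside of the skirt (to 29 mm from the axis). They are hidden from above, nothing marks them, and these axes do not tell where they are: find them by turning
- mill_seat (a point): centre of the flat shoulder on top of the fixed mill's grey round housing (110 mm diameter, 80 mm high), z up: the seat level with the collar's foot when home (collar centre then 23 mm above). From it rises the steel neck, 44 mm diameter, 26 mm high, its top 5 mm tapered to 37 mm
- pin_level (a point): point on the neck's axis 14 mm above the shoulder, level with the tops of three pins, 6 mm wide and high, 120 degrees apart, reaching 27.5 mm from the axis. Their directions vary; these axes do not tell them. Out of line the collar's foot rests here; in line (within 3 degrees or so; comes round every 120 degrees, either way) it drops 8 mm onto the run ring
- run_ring (a joint): travel (m) of the mill's run ring, a black sprung ring of 74 mm diameter round the foot of the neck, its top 6 mm above the shoulder at rest: 0 up, 0.006 pressed fully down by the collar's foot, level with the shoulder (hard stop). Its spring pushes up with 5.6 N at the top, 10.4 N fully down: more than the collar's weight
- nutmeg_tin: bystander: open round steel tin heaped with nutmegs, 100 mm diameter, 80 mm high; origin at the centre of its underside
- lidded_tin: bystander: closed round steel tin, 100 mm diameter at the lid, 89 mm high; origin at the centre of its underside
- spoon: bystander: spoon lying on the bench, about 200 mm long; origin near its middle, x axis from handle to bowl
- weight: bystander: small brass scale weight with a knob, 36 mm diameter, 42 mm high; origin at the centre of its underside
There are look-alikes about, which are no part of the job. What is shaped like the part that bears collar_center but orange or red is not meant. Leave any red look-alike of the part that bears mill_seat alone.

How it is judged:
At the end, for the whole second after the job is handed in: Collar upright on the neck (within 4 mm of its axis, tilt under 0.08 rad), keyways over the pins, lower edge within 1.8 mm of the shoulder, run ring pressed at least 4.5 of its 6 mm, fingers still bearing on the collar (over 3 N) through the last second (value of joint run_ring above 0.0045 m and z of collar_center in the frame of mill_seat below 0.0248 m and horizontal distance between collar_center and mill_seat below 0.004 m and angle between collar_center's own z axis and vertical below 0.08 rad and contact force between the fingers and collar above 3 N); the arm keeps its last pose, push and grip.
It fails at once if a tin, the spoon or the weight is moved more than 25 mm (distance of any of nutmeg_tin, lidded_tin, spoon, weight from where it was at the start of the episode above 0.025 m).
It also fails if it takes over 72 s, if anything falls off the work surface, if the arm or the gripper's body presses on something with over 40 N, if the wrist force passes 120 N, or if a joint passes its speed limit or range.

## Robot

A 6-joint arm with a two-finger parallel gripper is mounted at the origin on the work surface. World frame = base frame: x ahead of the robot, y to its left, z up, the work surface at z = 0. Lengths are in m, angles in rad, forces in N, time in s.
With the tool pointing down it reaches from about 0.25 to 0.775 m from the base axis. Payload 4 kg.
Tool frame: the origin (TCP) lies on the centre line of the jaws, within the pads' length; the fingertips stand 14 mm ahead of it and the grasp point (between the pads) lies 5 mm behind it (robot.tcp_to_tips is the distance from the TCP to the fingertips, in m); z points along the fingers, y is the line along which they close (so a half turn about z gives the same grasp; the last joint's range is limited). The gripper opens to 94 mm and grips with 3 to 60 N. Pads are 16 mm wide; open, the fingers measure 119 mm over their backs; the gripper's body (75 mm by 177 mm) begins 78 mm behind the grasp point.
Start: joints at [1.158, 0.087, 1.371, -0, 1.684, -0.103], TCP at [0.168, 0.524, 0.22] pointing down, gripper open.
Joint ranges: [-3.1, 3.1], [-0.76, 2.03], [0.27, 2.55], [-1.08, 4.22], [0.17, 2.65], [-2.57, 2.57]. Speed limits (rad/s): [2.79, 2.79, 3.14, 3.14, 3.14, 3.14].

## Interface

Orientations are given as [roll, pitch, yaw] about the fixed x, y, z axes, in that order (R = Rz(yaw) Ry(pitch) Rx(roll)).
In Python, from bench import robot gives the robot as it stands.
- The arm moves only by the tool carry_out, never from a script. Its argument "increments" is a list of rows, each a list of 3 entries, a list of its own where there are three numbers: the closure in counts, from 0 (fully open) to 255 (shut), then the shift along the tool's x, y, z in mm, then the turn about the tool's z in degrees. In form: [[fingers, [dx, dy, dz], twist], ...]. A call has 1 to 8 rows; each row shifts and turns the commanded pose from where the row before left it, along the tool's axes as they then stand; what a row does not reach is not made up. A row lasts 1/10 s, in which the tool goes at most 50 mm and 8.59 degrees, less where a joint would pass 70% of its speed; a pose out of reach is approached as far as the arm can. A call with a gripper value outside its range is refused whole. The fingers move at their own pace and stop on an object; the grip force is fixed at half the most. Time passes only in rows, so rows that do not move let the fingers close. It gives the time, the measured TCP pose, the force, the opening and the grip force at its end, in the units of the state.
- robot.get_obs(): the state, without advancing time (a new reading comes with each control period).
- robot.snapshot(name): name is "scene" or "top" or "wrist"; returns the picture (400x640x3 uint8, blue, green, red); there is no depth.
- robot.get_calibration(name): a dict with "vfov" (degrees; the focal length in pixels is half the picture's height over the tangent of half this angle, whatever the lens; pixels are square), "cx", "cy" (the principal point, pixels), "T" (4x4, takes a point from camera to world coordinates). Camera axes: x right, y down, z forward; pixel columns grow to the right and rows downward; lengths in m; the calibration is good to about 2 mm. A picture is of the moment at which its call begins: read the wrist's pose just before it. get_calibration takes no time and is no camera call; for the wrist camera it gives the pose at the moment of the call.
- robot.close_job(): hands the job in; it is judged then, once.
The state is a dict: "time": time; "joint_positions": joint angles; "qvel": joint speeds; "joint_torque": joint torques, N m; "tool_pos": TCP position; "ee_rot": TCP orientation; "wrist_force": force on the tool from outside, world axes, zero at the start; "wrist_torque": the same for the moment, N m; "width": finger opening in m; "finger_force": force on a finger pad.
Only numpy, scipy, OpenCV 4.12 (cv2) and the standard library are available. Lean on these libraries where they do the work, as an engineer would, in place of code of your own. Each camera call takes 0.05 s, during which the arm holds its last target. There are 200 camera calls.

## Working session

There is one attempt and no reset: what is moved stays moved. The work goes in short steps, Python scripts to look and compute and a tool call to move; the robot and the scene stay as the last step left them, time stands still between calls to the robot, and variables do not carry over. Pictures are saved under pics/ and viewed, at most 10 in all, crops included, and the job is handed in when it is done.

Besides the shell and the picture viewer there is one more tool, called by a JSON object that holds its "op" and its "data". carry_out: Moves the arm, as the interface text tells. Its arguments: {"type":"object","properties":{"increments":{"type":"array","items":{"type":"array"}}},"required":["increments"]}

```bash
mkdir -p pics
cat > h.py <<'E'
import numpy as np, cv2
from bench import robot
def ray(c,u,v):
    f=200/np.tan(np.radians(c["vfov"])/2); T=np.array(c["T"])
    d=T[:3,:3]@np.array([(u-c["cx"])/f,(v-c["cy"])/f,1.]); return T[:3,3],d/np.linalg.norm(d)
def onz(c,u,v,z):
    o,d=ray(c,u,v); return o+d*(z-o[2])/d[2]
def proj(c,p):
    f=200/np.tan(np.radians(c["vfov"])/2); T=np.array(c["T"])
    q=T[:3,:3].T@(np.array(p)-T[:3,3]); return q[0]/q[2]*f+c["cx"],q[1]/q[2]*f+c["cy"]
def two(a,b):
    (o1,d1),(o2,d2)=a,b
    A=np.stack([d1,-d2],1); s=np.linalg.lstsq(A,o2-o1,rcond=None)[0]
    p,q=o1+d1*s[0],o2+d2*s[1]; return (p+q)/2,np.linalg.norm(p-q)
E
python3 - <<'E'
from h import *
o=robot.get_obs(); print({k:np.round(v,3) for k,v in o.items()}, robot.tcp_to_tips)
for n in("scene","top"):
    im=robot.snapshot(n); cv2.imwrite(f"pics/{n}0.png",im); c=robot.get_calibration(n); print(n,c)
a=[cv2.imread(f"pics/{n}0.png") for n in("scene","top")]
E
```

```text
{'time': np.float64(0.0), 'joint_positions': array([ 1.158,  0.088,  1.372, -0.   ,  1.684, -0.103]), 'qvel': array([ 0.001,  0.002, -0.001,  0.   ,  0.002, -0.001]), 'joint_torque': array([ 1.0000e-03, -3.4017e+01, -3.0243e+01,  7.2000e-02,  3.3000e-02,
       -0.0000e+00]), 'tool_pos': array([0.167, 0.523, 0.218]), 'ee_rot': array([-3.139, -0.   ,  2.832]), 'wrist_force': array([ 0.613,  0.012, -0.293]), 'wrist_torque': array([-0.004, -0.024,  0.009]), 'finger_force': np.float64(0.0), 'width': np.float64(0.094)} 0.014
scene {'vfov': 55.89801358420999, 'cx': 322.24153018100776, 'cy': 200.40654096751945, 'T': array([[-6.41178704e-01,  5.89641492e-01, -4.91134177e-01,
         9.24821119e-01],
       [ 7.67391582e-01,  4.92518221e-01, -4.10531317e-01,
         3.60186342e-01],
       [-1.73767203e-04, -6.40116171e-01, -7.68278112e-01,
         7.02381933e-01],
       [ 0.00000000e+00,  0.00000000e+00,  0.00000000e+00,
         1.00000000e+00]])}
top {'vfov': 55.16419461258036, 'cx': 325.453486851797, 'cy': 198.33209770147624, 'T': array([[ 0.01611048, -0.98834942,  0.15134688,  0.40864464],
       [-0.99962851, -0.01924905, -0.01929535,  0.01815102],
       [ 0.02198383, -0.15097979, -0.98829237,  0.9145711 ],
       [ 0.        ,  0.        ,  0.        ,  1.        ]])}
```

View pics/scene0.png

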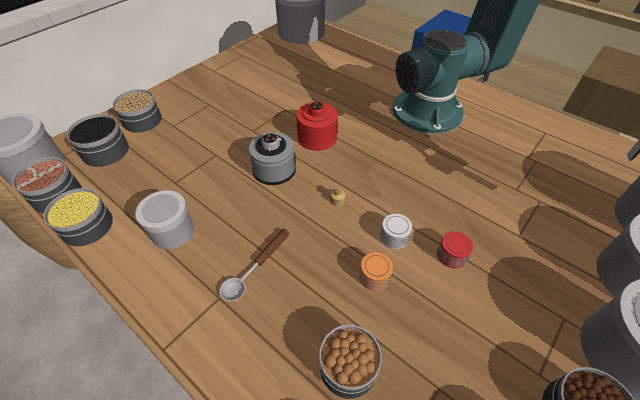

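View pics/top0.png

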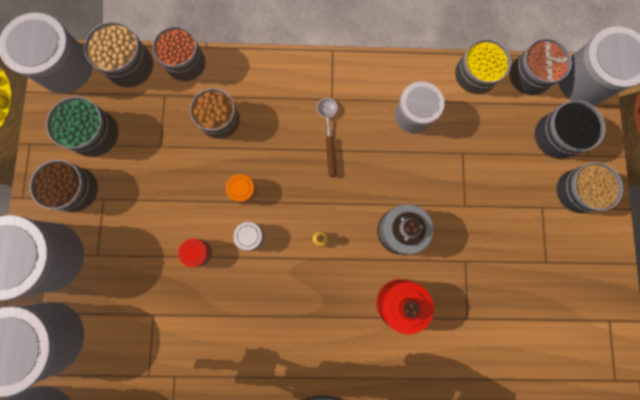

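Collar candidates: silver at scene (397,231)/top (248,236); orange at (377,271)/(240,188); red at (456,250)/(194,252). The silver one matches plain aluminium. Mills: grey at scene (273,157)/top (407,229) fits; red at (317,125)/(407,306) is the decoy. I'll confirm both picks in one enlarged crop.

Run:
```python
from h import *
s=cv2.imread("pics/scene0.png");t=cv2.imread("pics/top0.png")
def cr(im,u,v,r=35): return cv2.resize(im[v-r:v+r,u-r:u+r],(290,290),interpolation=cv2.INTER_CUBIC)
m=np.vstack([np.hstack([cr(s,397,231),cr(s,273,157)]),np.hstack([cr(t,248,236),cr(t,407,229)])])
cv2.imwrite("pics/crop1.png",m)
cs,ct=robot.get_calibration("scene"),robot.get_calibration("top")
for n,a,b in(("collar top",(397,223),(248,236)),("neck/ring",(271,142),(409,229))):
    print(n,two(ray(cs,*a),ray(ct,*b)))
for n,uv in dict(nut=(214,111),lid=(423,100),wt=(320,238),spoonbowl=(327,107),spoonend=(332,175),orange=(240,187),red=(193,252)).items(): print(n,onz(ct,*uv,0.05))
```

```text
collar top (array([0.45216586, 0.17422085, 0.04798276]), np.float64(0.0008356665527902407))
neck/ring (array([ 0.47158666, -0.18004411,  0.09044687]), np.float64(0.0009205919107207411))
nut [0.74367349 0.2667381  0.05      ]
lid [ 0.78353786 -0.22827719  0.05      ]
wt [0.4505832  0.01208087 0.05      ]
spoonbowl [0.7602049  0.00113419 0.05      ]
spoonend [ 0.59579131 -0.01295704  0.05      ]
orange [0.56342236 0.1968762  0.05      ]
red [0.41478949 0.29343634 0.05      ]
```

View pics/crop1.png

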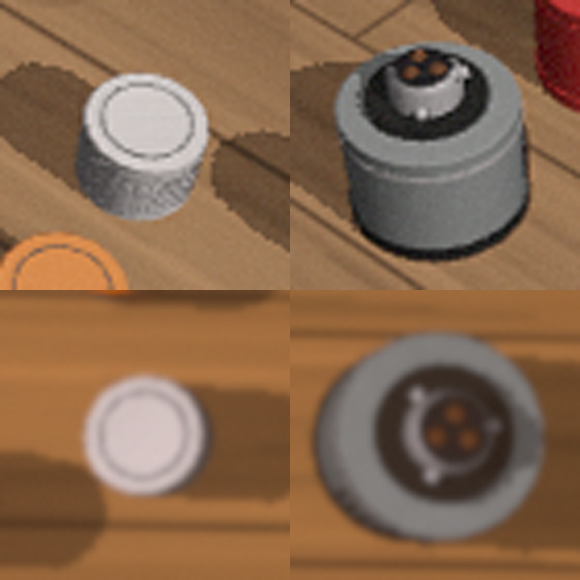

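The crop confirms it: a plain silver knurled cap, and a grey mill with a black ring and three pins on its neck. The measured collar top is z≈0.048. I'll go above the collar now.

{"op": "carry_out", "data": {"increments": [[0,[-42,-27,0],0],[0,[-42,-27,0],0],[0,[-42,-27,0],0],[0,[-42,-27,0],0],[0,[-42,-27,0],0],[0,[-42,-27,0],0],[0,[-42,-27,0],0],[0,[-42,-27,0],0]]}}

```text
time: 0.9
tool_pos: [0.4225, 0.2139, 0.2192]
ee_rot: [3.141, -0.0, 2.832]
wrist_force: [0.2, 0.8, 0.2]
width: 0.0938
finger_force: 0.0
```

{"op": "carry_out", "data": {"increments": [[0,[-42,-29,0],0],[0,[0,0,0],0],[0,[0,0,0],0],[0,[0,0,0],0]]}}

```text
time: 1.3
tool_pos: [0.4517, 0.1768, 0.2192]
ee_rot: [3.141, -0.001, 2.833]
wrist_force: [-0.8, -0.2, 0.3]
width: 0.0938
finger_force: 0.0
```

Run:
```python
from h import *
o=robot.get_obs(); c=robot.get_calibration("wrist"); im=robot.snapshot("wrist"); cv2.imwrite("pics/w1.png",im)
print(o["tool_pos"],o["ee_rot"]); print(c); print(proj(c,[.452,.174,.046]))
```

```text
[0.45171396 0.17679451 0.21918804] [ 3.14143183e+00 -1.02089885e-03  2.83275331e+00]
{'vfov': 67.82534938846533, 'cx': 313.2376992875086, 'cy': 199.0893021232076, 'T': array([[ 0.30475001,  0.91670543,  0.25841551,  0.377204  ],
       [ 0.95243079, -0.29381267, -0.08093023,  0.19996428],
       [ 0.00173657,  0.27078638, -0.9626379 ,  0.38344085],
       [ 0.        ,  0.        ,  0.        ,  1.        ]])}
(np.float64(311.0717276541835), np.float64(186.04765408507228))
```

View pics/w1.png

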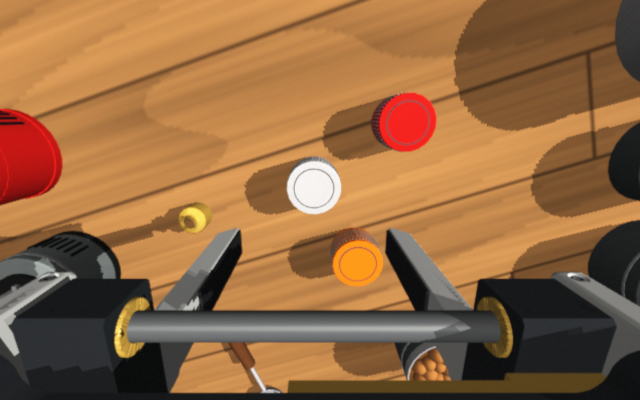

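The wrist picture shows the silver collar's cap at (314,188), with red at (407,122) and orange at (357,263), which leaves clear jaw gaps on both sides.

Run:
```python
from h import *
c=robot.get_calibration("wrist"); im=cv2.imread("pics/w1.png")
hsv=cv2.cvtColor(im,cv2.COLOR_BGR2HSV); m=((hsv[...,1]<40)&(hsv[...,2]>170)).astype(np.uint8)
m[:, :280]=0;m[:,350:]=0
k=max(cv2.findContours(m,0,1)[0],key=cv2.contourArea); e=cv2.fitEllipse(k); print(e)
p=onz(c,*e[0],.046); print(p)
ct=robot.get_calibration("top"); print(two(ray(c,*e[0]),ray(ct,248,236)))
o=robot.get_obs(); y=o["ee_rot"][2]; d=p[:2]-o["tool_pos"][:2]
print("dx,dy mm",1e3*(d@[np.cos(y),np.sin(y)]),1e3*(d@[np.sin(y),-np.cos(y)]))
```

```text
((313.5771789550781, 186.8388671875), (52.23855209350586, 53.38478088378906), 65.30587005615234)
[0.45377267 0.1768416  0.046     ]
(array([0.45374742, 0.17580332, 0.04140068]), np.float64(0.0025532375253654927))
dx,dy mm -2.198903236916314 0.3733787457190284
```

{"op": "carry_out", "data": {"increments": [[0,[-2,0,40],0],[0,[0,0,40],0],[0,[0,0,40],0],[0,[0,0,30],0],[0,[0,0,25],0],[0,[0,0,18],0],[0,[0,0,0],0],[0,[0,0,0],0]]}}

```text
time: 2.15
tool_pos: [0.4538, 0.1766, 0.0269]
ee_rot: [3.141, 0.0, 2.834]
wrist_force: [-0.5, -0.1, 0.8]
width: 0.0943
finger_force: 0.0
```

{"op": "carry_out", "data": {"increments": [[255,[0,0,0],0],[255,[0,0,0],0],[255,[0,0,0],0],[255,[0,0,0],0],[255,[0,0,0],0],[255,[0,0,0],0],[255,[0,0,0],0],[255,[0,0,0],0]]}}

```text
time: 2.95
tool_pos: [0.4547, 0.1756, 0.0271]
ee_rot: [3.141, 0.001, 2.832]
wrist_force: [-0.9, 0.2, 3.4]
width: 0.0633
finger_force: 30.0
```

{"op": "carry_out", "data": {"increments": [[255,[0,0,-20],0],[255,[0,0,-40],0],[255,[0,0,-45],0],[255,[0,0,-45],0],[255,[0,0,-30],0],[255,[-24,-37,0],0],[255,[-24,-37,0],0],[255,[-24,-37,0],0]]}}

```text
time: 3.75
tool_pos: [0.4886, 0.0466, 0.2053]
ee_rot: [-3.141, -0.002, 2.833]
wrist_force: [0.4, -0.9, -1.3]
width: 0.0634
finger_force: 30.0
```

{"op": "carry_out", "data": {"increments": [[255,[-24,-37,0],0],[255,[-24,-37,0],0],[255,[-24,-37,0],0],[255,[-24,-37,0],0],[255,[-24,-37,0],0],[255,[-22,-37,0],0],[255,[0,0,0],0],[255,[0,0,0],0]]}}

```text
time: 4.55
tool_pos: [0.5557, -0.2075, 0.2041]
ee_rot: [3.14, -0.004, 2.83]
wrist_force: [0.4, -0.1, -2.6]
width: 0.0634
finger_force: 30.0
```

Run:
```python
from h import *
o=robot.get_obs(); c=robot.get_calibration("wrist"); im=robot.snapshot("wrist"); cv2.imwrite("pics/w2.png",im)
print(o["tool_pos"],o["ee_rot"],o["width"],o["wrist_force"],o["joint_positions"]); print(proj(c,[.4716,-.180,.09]),proj(c,o["tool_pos"]))
```

```text
[ 0.55574389 -0.20747017  0.20412899] [ 3.14044019 -0.00435422  2.8297365 ] 0.06336398757006706 [ 0.36128019 -0.13009158 -2.6010099 ] [-4.53156495e-01  1.90190679e-01  1.28542192e+00  5.30406625e-04
  1.67045317e+00 -1.71204257e+00]
(np.float64(313.54381715851184), np.float64(103.61961077766087)) (np.float64(313.78214742011534), np.float64(249.88609964664005))
```

View pics/w2.png

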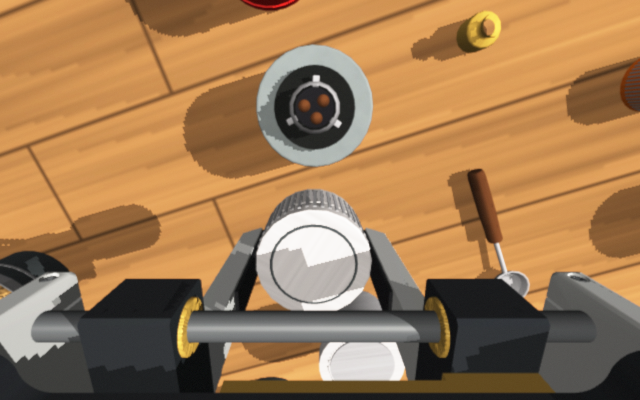

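Wrist view: the grey mill's black ring is centred near (314,107), with pins at about (316,79), (291,121) and (338,124). The held cap's ring line is near (314,265). I'll fit all three.

Run:
```python
from h import *
im=cv2.imread("pics/w2.png"); c=robot.get_calibration("wrist"); ct=robot.get_calibration("top"); o=robot.get_obs(); t=o["tool_pos"]
def best(m,near):
    ks=[k for k in cv2.findContours(m.astype(np.uint8),cv2.RETR_EXTERNAL,1)[0] if len(k)>20]
    k=min(ks,key=lambda k:abs(cv2.minEnclosingCircle(k)[0][0]-near[0])+abs(cv2.minEnclosingCircle(k)[0][1]-near[1])-cv2.contourArea(k)/50)
    return cv2.fitEllipse(cv2.convexHull(k))
g=im.max(2).astype(int); sat=cv2.cvtColor(im,cv2.COLOR_BGR2HSV)[...,1]
w=np.zeros(g.shape,bool); w[60:155,262:368]=1
ring=best((g<75)&w,(314,107))
w[:]=0; w[35:175,245:385]=1
sh=best((sat<70)&(g>80)&w,(314,105))
w[:]=0; w[190:320,245:385]=1
cap=best((sat<40)&(g>150)&w,(314,260))
print("ring",ring,"\nsh",sh,"\ncap",cap)
p1,p2=onz(c,*ring[0],.086),onz(c,*sh[0],.08); print(p1,p2)
# diameter checks via scale: apparent major axis -> depth
f=200/np.tan(np.radians(c["vfov"])/2); T=np.array(c["T"])
for n,e,D,z in(("ring",ring,.074,.086),("sh",sh,.110,.08),("cap",cap,.064,t[2]+.019)):
    q=onz(c,*e[0],z); dep=(T[:3,:3].T@(q-T[:3,3]))[2]; print(n,"diam mm",1e3*max(e[1])*dep/f,q)
# height from two views: ring in top image
it=cv2.imread("pics/top0.png"); gt=it.max(2); w=np.zeros(gt.shape,bool); w[205:253,383:435]=1
rt=best((gt<80)&w,(409,229)); print("topring",rt,two(ray(c,*ring[0]),ray(ct,*rt[0])),onz(ct,*rt[0],.086))
q=onz(c,*cap[0],t[2]+.019); y=o["ee_rot"][2]
X,Y=np.array([np.cos(y),np.sin(y)]),np.array([np.sin(y),-np.cos(y)])
print("cap-tcp x,y",1e3*(q-t)[:2]@X,1e3*(q-t)[:2]@Y)
for p in(p1,p2): print("move (cap to mill)",1e3*(p-q)[:2]@X,1e3*(p-q)[:2]@Y,"tcp to mill",1e3*(p-t)[:2]@X,1e3*(p-t)[:2]@Y)
```

```text
ring ((313.7533264160156, 106.70392608642578), (79.85486602783203, 83.41085815429688), 2.921833038330078) 
sh ((314.02630615234375, 105.15979766845703), (116.40748596191406, 121.74744415283203), 0.3704998791217804) 
cap ((314.37615966796875, 254.30592346191406), (111.65975189208984, 124.8211669921875), 9.260109901428223)
[ 0.47423971 -0.17972946  0.086     ] [ 0.47285512 -0.17899143  0.08      ]
ring diam mm 75.86822993015033 [ 0.47423971 -0.17972946  0.086     ]
sh diam mm 112.9340622787744 [ 0.47285512 -0.17899143  0.08      ]
cap diam mm 66.81220503267585 [ 0.54986598 -0.20428768  0.22376423]
topring ((409.30010986328125, 228.28274536132812), (32.331180572509766, 34.20128631591797), 109.82142639160156) (array([ 0.4736151 , -0.18008786,  0.09024352]), np.float64(0.001593332098624911)) [ 0.47321031 -0.18141658  0.086     ]
cap-tcp x,y 6.3950340025771215 0.21209375400018227
move (cap to mill) 79.51320467066957 0.2989001897377583 tcp to mill 85.90823867324669 0.510993943737942
move (cap to mill) 81.05700099814752 0.5790229776709419 tcp to mill 87.45203500072463 0.7911167316711292
```

{"op": "carry_out", "data": {"increments": [[255,[28,0,0],0],[255,[28,0,0],0],[255,[20,0,0],0],[255,[9.5,0.5,0],0],[255,[0,0,30],0],[255,[0,0,25],0],[255,[0,0,15],0],[255,[0,0,0],0]]}}

```text
time: 5.4
tool_pos: [0.4737, -0.1785, 0.1335]
ee_rot: [3.14, -0.006, 2.833]
wrist_force: [0.4, -0.3, -2.7]
width: 0.0635
finger_force: 30.0
```

{"op": "carry_out", "data": {"increments": [[255,[0,0,0],0],[255,[0,0,4],0],[255,[0,0,4],0],[255,[0,0,3],0],[255,[0,0,0],0]]}}

```text
time: 5.9
tool_pos: [0.4751, -0.1803, 0.1251]
ee_rot: [3.141, -0.001, 2.832]
wrist_force: [-0.6, -0.4, -1.8]
width: 0.0633
finger_force: 30.0
```

{"op": "carry_out", "data": {"increments": [[255,[0,0,2],0],[255,[0,0,2],0],[255,[0,0,0],0],[255,[0,0,0],0]]}}

```text
time: 6.3
tool_pos: [0.4753, -0.1804, 0.1214]
ee_rot: [3.141, -0.0, 2.832]
wrist_force: [-0.2, 0.5, -2.7]
width: 0.0637
finger_force: 30.0
```

{"op": "carry_out", "data": {"increments": [[255,[0,0,2],0],[255,[0,0,0],0],[255,[0,0,0],0]]}}

```text
time: 6.6
tool_pos: [0.4756, -0.1805, 0.121]
ee_rot: [-3.141, 0.002, 2.832]
wrist_force: [-2.6, 0.3, 5.8]
width: 0.0635
finger_force: 30.0
```

Contact at z=0.121, which matches pin level. I'll turn now while pressing lightly.

{"op": "carry_out", "data": {"increments": [[255,[0,0,0],3],[255,[0,0,0],3],[255,[0,0,0],3],[255,[0,0,0],3],[255,[0,0,0],3]]}}

```text
time: 7.1
tool_pos: [0.4765, -0.1812, 0.121]
ee_rot: [-3.142, 0.004, 2.568]
wrist_force: [-0.5, -1.3, 4.0]
width: 0.0633
finger_force: 30.0
```

{"op": "carry_out", "data": {"increments": [[255,[0,0,0],3],[255,[0,0,0],3],[255,[0,0,0],3],[255,[0,0,0],3],[255,[0,0,0],0]]}}

```text
time: 7.6
tool_pos: [0.4764, -0.1812, 0.121]
ee_rot: [3.141, 0.004, 2.36]
wrist_force: [0.3, -0.7, 5.5]
width: 0.0634
finger_force: 30.0
```

{"op": "carry_out", "data": {"increments": [[255,[0,0,0],3],[255,[0,0,0],3],[255,[0,0,0],3],[255,[0,0,0],3],[255,[0,0,0],0]]}}

```text
time: 8.1
tool_pos: [0.4763, -0.1812, 0.121]
ee_rot: [3.14, 0.003, 2.151]
wrist_force: [-0.6, -0.6, 6.0]
width: 0.0635
finger_force: 30.0
```

{"op": "carry_out", "data": {"increments": [[255,[0,0,0],3],[255,[0,0,0],3],[255,[0,0,0],3],[255,[0,0,0],3],[255,[0,0,0],0]]}}

```text
time: 8.6
tool_pos: [0.4763, -0.1812, 0.121]
ee_rot: [3.139, 0.003, 1.942]
wrist_force: [-0.4, -0.4, 5.9]
width: 0.0634
finger_force: 30.0
```

{"op": "carry_out", "data": {"increments": [[255,[0,0,0],3],[255,[0,0,0],3],[255,[0,0,0],3],[255,[0,0,0],3],[255,[0,0,0],0]]}}

```text
time: 9.1
tool_pos: [0.4763, -0.1811, 0.121]
ee_rot: [3.139, 0.002, 1.732]
wrist_force: [-1.2, 0.1, 6.0]
width: 0.0633
finger_force: 30.0
```

{"op": "carry_out", "data": {"increments": [[255,[0,0,0],3],[255,[0,0,0],3],[255,[0,0,0],3],[255,[0,0,0],3],[255,[0,0,0],0]]}}

```text
time: 9.6
tool_pos: [0.4763, -0.1811, 0.121]
ee_rot: [3.138, 0.002, 1.523]
wrist_force: [0.5, -0.5, 5.2]
width: 0.0636
finger_force: 30.0
```

{"op": "carry_out", "data": {"increments": [[255,[0,0,0],3],[255,[0,0,0],3],[255,[0,0,0],3],[255,[0,0,0],3],[255,[0,0,0],0]]}}

```text
time: 10.1
tool_pos: [0.4762, -0.1809, 0.1206]
ee_rot: [3.139, 0.001, 1.314]
wrist_force: [0.3, -1.1, 4.9]
width: 0.0633
finger_force: 30.0
```

{"op": "carry_out", "data": {"increments": [[255,[0,0,0],2],[255,[0,0,0],0],[255,[0,0,0],0]]}}

```text
time: 10.4
tool_pos: [0.4755, -0.1805, 0.1194]
ee_rot: [3.141, 0.0, 1.28]
wrist_force: [-0.2, -0.9, -1.0]
width: 0.0633
finger_force: 30.0
```

It's dropping in (z 0.1194, load gone). I'll turn slightly more to centre it, then push.

{"op": "carry_out", "data": {"increments": [[255,[0,0,1],1.5],[255,[0,0,2],0],[255,[0,0,2],0],[255,[0,0,0],0]]}}

```text
time: 10.8
tool_pos: [0.4747, -0.18, 0.1136]
ee_rot: [-3.14, -0.001, 1.253]
wrist_force: [-0.5, -0.3, -2.4]
width: 0.0633
finger_force: 30.0
```

{"op": "carry_out", "data": {"increments": [[255,[0,0,2],0],[255,[0,0,2],0],[255,[0,0,0],0],[255,[0,0,0],0]]}}

```text
time: 11.2
tool_pos: [0.475, -0.1802, 0.111]
ee_rot: [-3.141, -0.0, 1.252]
wrist_force: [-3.7, 1.9, 3.5]
width: 0.0636
finger_force: 30.0
```

{"op": "carry_out", "data": {"increments": [[255,[0,0,2],0],[255,[0,0,2],0],[255,[0,0,2],0],[255,[0,0,0],0],[255,[0,0,0],0]]}}

```text
time: 11.7
tool_pos: [0.4752, -0.1803, 0.1071]
ee_rot: [3.141, 0.0, 1.252]
wrist_force: [-7.4, 2.5, 12.6]
width: 0.0635
finger_force: 30.0
```

{"op": "carry_out", "data": {"increments": [[255,[0,0,1.5],0],[255,[0,0,0],0],[255,[0,0,0],0],[255,[0,0,0],0]]}}

```text
time: 12.1
tool_pos: [0.4752, -0.1803, 0.107]
ee_rot: [3.14, 0.0, 1.252]
wrist_force: [-9.7, 4.2, 19.4]
width: 0.0636
finger_force: 30.0
```

z went from 0.121 to 0.107, exactly 14 mm below pin level, and it's on the hard stop. One quick look before handing in.

Run:
```python
from h import *
im=robot.snapshot("scene"); cv2.imwrite("pics/end.png",cv2.resize(im[60:260,180:440],(780,600)))
o=robot.get_obs(); print(o["tool_pos"],o["wrist_force"],o["finger_force"])
```

```text
[ 0.47519915 -0.18027568  0.10701273] [-8.42192942  4.47495026 19.01463861] 30.003924591946998
```

View pics/end.png

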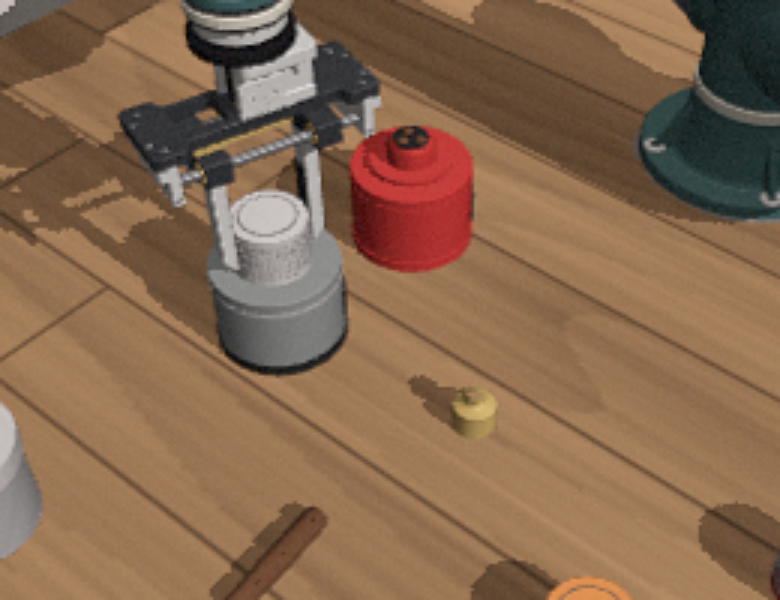

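The collar sits flush on the shoulder at crop (270,240), upright and still gripped, and no black ring shows above the shoulder.

```bash
python3 -c "
from bench import robot
print(robot.close_job())"
```

```text
the job is handed in; nothing more can be done
None
```

The collar is keyed over the pins and held fully home against the mill's spring (about 19 N at the wrist, 30 N grip), and I handed the job in at about 12 s; the verdict was not reported back.

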